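# Point out the blue-lidded specimen and confirm it

## Robot

A 6-joint arm with a two-finger parallel gripper is mounted at the origin on the work surface. World frame = base frame: x ahead of the robot, y to its left, z up, the work surface at z = 0. Lengths are in m, angles in degrees, forces in N, time in s.
With the tool pointing down it reaches from about 0.35 to 0.875 m from the base axis. Payload 4.2 kg.
Tool frame: the origin (TCP) lies between the finger pads; the fingertips stand 8 mm ahead of it and the grasp point (between the pads) lies 11 mm behind it; x points along the fingers, y is the direction in which the jaws open and shut, and the axes are right-handed (so a half turn about x gives the same grasp; the last joint's range is limited). The gripper opens to 87 mm and grips with 3 to 60 N. Pads are 19 mm wide; open, the fingers measure 117 mm over their backs; the gripper's body (75 mm by 190 mm) begins 51 mm behind the grasp point.
Start: joints at [-50.042, 22.042, 0.453, 0, -68.411, -14.817], TCP at [0.266, -0.566, 0.231] pointing down, gripper open.
Joint ranges: [-179.83, 179.83], [-69.29, 118.12], [-61.27, 80.66], [-181.25, 117.63], [-171.15, -9.14], [-177.46, 177.46]. Speed limits (degrees/s): [159.86, 159.86, 180, 180, 180, 180].

## Interface

Orientations are given as a 3x3 rotation matrix whose columns are the frame's x, y, z axes.
In Python, from station import r gives the robot as it stands. The module is installed in compiled form; this text tells all that it offers.
- The arm moves only by the tool move_arm, never from a script. Its argument "increments" is one flat list of numbers, 7 for each row, row after row: the turn, a rotation vector about the tool's x, y, z in degrees, then the shift along the tool's x, y, z in m, then the finger opening in m, from 0 to 0.087. A call has 1 to 12 rows; each row is the pose to reach, as a shift and turn from the pose commanded when the call began, along the tool's axes at that moment; what a row does not reach only later rows make up. A row lasts 1/12 s, in which the tool goes at most 41.7 mm and 7.16 degrees, less where a joint would pass 70% of its speed; a pose out of reach is approached as far as the arm can. A call with a gripper value outside its range is refused whole. The fingers move at their own pace and stop on an object; the grip force is fixed at half the most. Time passes only in rows, so rows that repeat a pose let the fingers close. It gives the time, the measured TCP pose, the force and the opening at its end, in the units of the state.
- r.sense(): the state, without advancing time (a new reading comes with each control period).
- r.capture(name): name is "side" or "top" or "wrist"; returns the picture (420x560x3 uint8, red, green, blue); there is no depth.
- r.calibration(name): a dict with "fx", "fy", "cx", "cy" (pixels), "rvec" (rotation vector, rad) and "tvec" (3), from world to camera coordinates, as OpenCV has them; the wrist camera has in their place "tool_from_camera" (4x4, takes a point from camera to tool coordinates, whose origin is the TCP and whose axes are the tool frame's). Camera axes: x right, y down, z forward; pixel columns grow to the right and rows downward; lengths in m; the calibration is good to about 2 mm. A picture is of the moment at which its call begins: read the wrist's pose just before it. calibration takes no time and is no camera call.
- r.finish_job(): hands the job in, once; it reports no verdict.
The state is a dict: "time_s": time; "joints": joint angles; "joint_velocities": joint speeds; "effort": joint torques, N m; "tcp_pos": TCP position; "ee_rot": TCP orientation; "wrist_force": force on the tool from outside, world axes, zero at the start; "moment": the same for the moment, N m; "gripper_width": opening from 0.0 (shut) to 1.0 (fully open).
Only numpy, scipy, OpenCV 4.12 (cv2) and the standard library are available. Lean on these libraries where they do the work, as an engineer would, in place of code of your own. Each camera call takes 0.05 s, during which the arm holds its last target.

## Task

The bench camera logs the specimen that is pointed at: bring the fingertips about a finger's breadth above the middle of the lid of the brass tin with the blue lid, and keep them there for a good two seconds without touching the tin. Then press the green key on the white console fully down, let it spring back up and move clear of it. Do not touch any tin, point at the red- or yellow-lidded tin, press the red key or disturb anything else on the bench.

Things in the scene. Friction and masses are not known exactly. Their poses are not given: they have to be found in the camera images.
- tin_blue: brass specimen tin with a blue plastic lid (the one to point at); a loose upright round tin 58 mm across the lid (55 mm below it) and 35 mm high; origin at the centre of its underside, z up. It stands in a shallow aluminium tray (340 x 130 mm, 16 mm high, floor 5 mm thick) with the two other tins, in any order, about 110 mm apart
- tin_blue_lid (a point): centre of the flat top face of the blue lid, about 40 mm above the bench
- tin_red: brass specimen tin with a red plastic lid (not to be touched or pointed at); a loose upright round tin 58 mm across the lid (55 mm below it) and 35 mm high; origin at the centre of its underside, z up. It stands in a shallow aluminium tray (340 x 130 mm, 16 mm high, floor 5 mm thick) with the two other tins, in any order, about 110 mm apart
- tin_red_lid (a point): centre of the flat top face of the red lid, about 40 mm above the bench
- tin_yellow: brass specimen tin with a yellow plastic lid (not to be touched or pointed at); a loose upright round tin 58 mm across the lid (55 mm below it) and 35 mm high; origin at the centre of its underside, z up. It stands in a shallow aluminium tray (340 x 130 mm, 16 mm high, floor 5 mm thick) with the two other tins, in any order, about 110 mm apart
- tin_yellow_lid (a point): centre of the flat top face of the yellow lid, about 40 mm above the bench
- key_green (a joint): travel of the green key (the key to press), m: 0 up, 0.006 fully down; pressed straight down against a spring, about 5 N fully down, springs back by itself
- key_green_top (a point): centre of the top face of the green round push key, 28 mm across, its top 72 mm above the bench (4 mm proud of its grey 44 mm collar when fully down), standing on the white console (150 x 190 mm, 50 mm high, black face with a blue-grey screen). The two keys are 84 mm apart; they face straight up, and the key's top moves down with it
- key_red (a joint): travel of the red key (leave it alone), m: 0 up, 0.006 fully down; pressed straight down against a spring, about 5 N fully down, springs back by itself
- key_red_top (a point): centre of the top face of the red round push key, 28 mm across, its top 72 mm above the bench (4 mm proud of its grey 44 mm collar when fully down), standing on the white console (150 x 190 mm, 50 mm high, black face with a blue-grey screen). The two keys are 84 mm apart; they face straight up, and the key's top moves down with it
- dish: bystander, loose, leave where it is: clear glass bowl, 100 mm wide, 50 mm high, at the far side of the bench; origin at the underside's centre
- jar: bystander, loose, leave where it is: closed amber jar, 60 mm wide, 85 mm high, white cap; origin at the underside's centre
- cup: bystander, loose, leave where it is: empty open brass cup without lid, 55 mm wide, 35 mm high; origin at the underside's centre
- weight: bystander, loose, leave where it is: steel weight, 40 mm wide, 50 mm high with a small head; origin at the underside's centre
- driver: bystander, loose, leave where it is: screwdriver lying on the bench on the robot's right; origin at the underside of its middle, along its length
Mind the look-alikes: they are no part of the job. Leave any black or turquoise look-alike of the tin_blue alone.

How it is judged (in metres and radians):
On the way, in this order (a step that is already met when the one before it is completed fails the run):
1. the fingertips are held just above the middle of the blue lid for 1.5 s (horizontal distance between the grasp point and tin_blue_lid below 0.022 m and z of the grasp point in the frame of tin_blue_lid between 0.02 and 0.072 m), for 1.5 s.
2. then the green key is pressed down (value of joint key_green above 0.0042 m), for 0.02 s.
At the end, for the whole second after the job is handed in: Both keys are up (within 1 mm); all three tins stand upright (within 0.08 rad) and at rest within 6 mm of where they were at the start; the dish, jar, cup, weight and screwdriver lie within 12 mm of where they were (value of joint each of key_green, key_red below 0.001 m and distance of each of tin_blue, tin_red, tin_yellow from where it was at the start of the episode below 0.006 m and angle between each of tin_blue, tin_red, tin_yellow's own z axis and vertical below 0.08 rad and linear speed of each of tin_blue, tin_red, tin_yellow below 0.02 m/s and distance of each of dish, jar, cup, weight, driver from where it was at the start of the episode below 0.012 m); the robot touches nothing.
It fails at once if a tin is touched by the robot (contact force between any of the fingers, the arm and tin_blue above 0.3 N or contact force between any of the fingers, the arm and tin_red above 0.3 N or contact force between any of the fingers, the arm and tin_yellow above 0.3 N).
It fails at once if a tin is moved, lifted or tipped (distance of any of tin_blue, tin_red, tin_yellow from where it was at the start of the episode above 0.008 m or angle between any of tin_blue, tin_red, tin_yellow's own z axis and vertical above 0.12 rad).
It fails at once if the fingertips go down close above the middle of the red or the yellow lid ((horizontal distance between the grasp point and tin_red_lid below 0.018 m and z of the grasp point in the frame of tin_red_lid below 0.05 m) or (horizontal distance between the grasp point and tin_yellow_lid below 0.018 m and z of the grasp point in the frame of tin_yellow_lid below 0.05 m)).
It fails at once if the red key is pressed (value of joint key_red above 0.002 m).
It fails at once if another loose thing is disturbed or lifted (distance of any of dish, jar, cup, weight, driver from where it was at the start of the episode above 0.015 m).
It also fails if it takes over 54 s, if anything falls off the work surface, if the arm or the gripper's body presses on something with over 40 N, if the wrist force passes 120 N, or if a joint passes its speed limit or range.

## Working session

There is one attempt and no reset: what is moved stays moved. The work goes in short steps, Python scripts to look and compute and a tool call to move; the robot and the scene stay as the last step left them, time stands still between calls to the robot, and variables do not carry over. Pictures are saved under pics/ and viewed, and the job is handed in when it is done.

Besides the shell and the picture viewer there is one more tool, called after "Request:" in YAML: its name, and indented under it one key for each argument. move_arm: Moves the arm, as the interface text tells. Its arguments: {"type":"object","properties":{"increments":{"type":"array","items":{"type":"number"}}},"required":["increments"]}

```bash
mkdir -p pics
python3 - <<'E'
from station import r
import cv2,numpy as np
s=r.sense();print(s)
for n in("top","side"):
    cv2.imwrite(f"pics/{n}0.png",r.capture(n)[:,:,::-1]);print(n,r.calibration(n))
E
```

```text
{'time_s': 0.0, 'joints': array([-5.00437656e+01,  2.20893463e+01,  3.80167723e-01, -2.91482941e-02,
       -6.84117896e+01, -1.48175033e+01]), 'joint_velocities': array([ 0.03254691,  0.08162244, -0.01955442, -0.03500181, -0.03089188,
        0.03816199]), 'effort': array([-3.11727399e-04, -3.90665781e+01,  1.87403476e+01,  4.21981484e+00,
        1.09933061e-02, -1.88323520e-04]), 'tcp_pos': array([ 0.26528433, -0.56525582,  0.22947674]), 'ee_rot': array([[-9.93240283e-04, -4.24640493e-01,  9.05361511e-01],
       [ 1.92213706e-03,  9.05359474e-01,  4.24641646e-01],
       [-9.99997659e-01,  2.16200010e-03, -8.30222720e-05]]), 'wrist_force': array([-0.32396295, -0.98972075,  0.29572666]), 'moment': array([ 0.0437129 , -0.0265602 , -0.03332246]), 'gripper_width': 0.996434983192554}
top {'fx': 503.7149675319199, 'fy': 503.7149675319199, 'cx': 265.2696124448011, 'cy': 214.81241603061073, 'rvec': array([ 2.1520197 , -2.17799923,  0.12662862]), 'tvec': array([-0.06966819,  0.56583501,  1.30192461])}
side {'fx': 542.5705177968769, 'fy': 542.5705177968769, 'cx': 276.00238782715616, 'cy': 196.82838117900695, 'rvec': array([ 0.67508263, -2.72022928,  1.01616721]), 'tvec': array([0.46092727, 0.30289305, 1.15952806])}
```

View pics/top0.png

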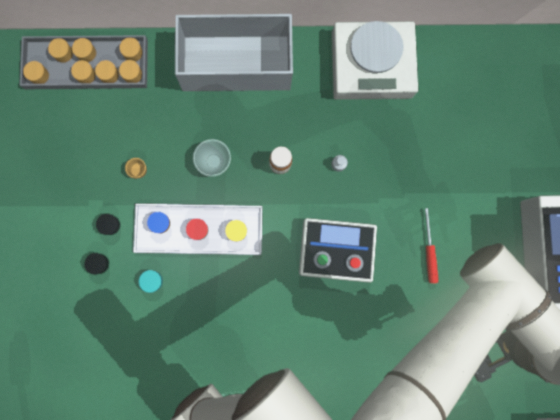

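View pics/side0.png

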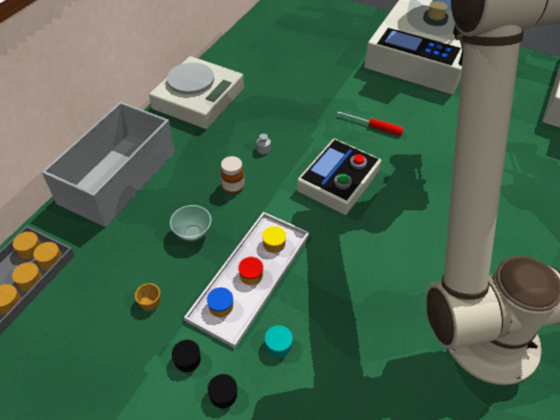

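The top view shows the tray with the blue lid at about (159,222), red (197,229) and yellow (236,231). The green key is at (322,260) and the red key at (355,263). In the side view the blue lid is at (220,301) and the green key at (343,181).

```bash
cat > h.py <<'E'
from station import r
import cv2,numpy as np
def ray(n,uv):
    c=r.calibration(n);R=cv2.Rodrigues(c['rvec'])[0];t=c['tvec']
    d=R.T@np.array([(uv[0]-c['cx'])/c['fx'],(uv[1]-c['cy'])/c['fy'],1.]);return -R.T@t,d
def plane(n,uv,z):
    o,d=ray(n,uv);return o+d*(z-o[2])/d[2]
def blob(im,h0,h1,near,smin=100,vmin=50,rad=30):
    h=cv2.cvtColor(im,cv2.COLOR_RGB2HSV)
    m=cv2.inRange(h,(h0,smin,vmin),(h1,255,255))
    n,l,st,ce=cv2.connectedComponentsWithStats(m)
    ok=[i for i in range(1,n) if np.hypot(*(ce[i]-near))<rad]
    if not ok:return None
    i=max(ok,key=lambda i:st[i,4]);return ce[i],st[i]
E
python3 - <<'E'
from h import *
pts={'blue':(108,125,.04,(159,222),(220,301)),'redlid':(0,5,.04,(197,229),(251,269)),'yel':(22,33,.04,(236,231),(274,239)),
'green':(45,85,.072,(322,260),(343,181)),'redkey':(0,5,.072,(355,263),(359,161)),'teal':(85,98,.035,(150,281),(278,340))}
im={n:cv2.imread(f'pics/{n}0.png')[:,:,::-1].copy() for n in('top','side')}
for k,(a,b,z,t,s) in pts.items():
    for n,c in(('top',t),('side',s)):
        q=blob(im[n],a,b,c,rad=10,smin=150 if k!='green' else 60)
        if q is None: print(k,n,None,cv2.cvtColor(im[n],cv2.COLOR_RGB2HSV)[c[1],c[0]]);continue
        print(k,n,q[0].round(1),q[1],plane(n,q[0],z).round(4))
for n,c in(('top',(322,260)),('side',(343,181))):
    cv2.imwrite(f'pics/z{n}.png',cv2.resize(im[n][c[1]-45:c[1]+35,c[0]-40:c[0]+60,::-1],None,fx=5,fy=5,interpolation=0))
E
```

```text
blue top [157.6 222.1] [148 213  20  19 307] [0.5482 0.2066 0.04  ]
blue side [219.6 299. ] [207 288  26  23 476] [0.5488 0.2088 0.04  ]
redlid top [194.5 228. ] [188 220  17  18 178] [0.5315 0.1096 0.04  ]
redlid side [250.4 267.5] [239 257  24  22 421] [0.5299 0.1073 0.04  ]
yel top None [ 29 128 238]
yel side [273.8 236.1] [263 226  23  21 378] [0.5245 0.0044 0.04  ]
green top [322.  259.2] [317 254  11  11  95] [ 0.4452 -0.2192  0.072 ]
green side [342.9 178.2] [338 173  11  11 103] [ 0.4448 -0.2162  0.072 ]
redkey top [354.7 262.4] [351 259   9   8  61] [ 0.4359 -0.3022  0.072 ]
redkey side [358.5 158.4] [354 154  10  10  88] [ 0.4366 -0.2999  0.072 ]
teal top [147.4 284. ] [140 275  19  17 145] [0.3873 0.2322 0.035 ]
teal side [278.  340.6] [265 325  28  33 716] [0.3937 0.2333 0.035 ]
```

View pics/ztop.png

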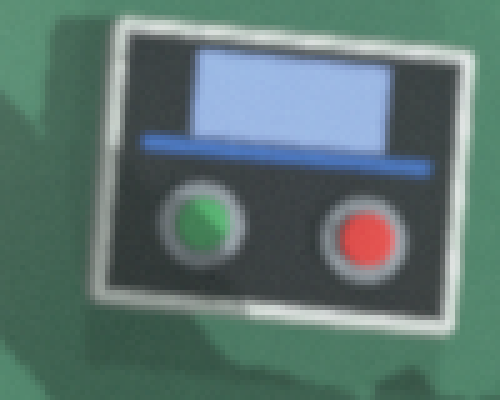

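View pics/zside.png

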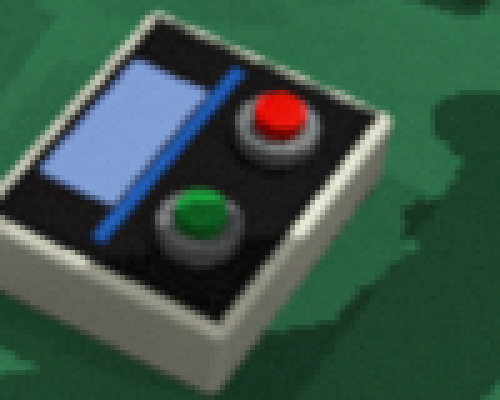

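Request:
move_arm:
  increments: [0,0,0,0,0.01,0.01,0,0,0,0,0,0.03,0.03,0,0,0,0,0,0.055,0.055,0,0,0,0,0,0.08,0.08,0,0,0,0,0,0.105,0.105,0,0,0,0,0,0.13,0.13,0,0,0,0,0,0.155,0.155,0,0,0,0,0,0.18,0.18,0,0,0,0,0,0.205,0.205,0,0,0,0,0,0.23,0.23,0,0,0,0,0,0.25,0.25,0,0,0,0,0,0.26,0.26,0]

```text
time_s: 1.1
tcp_pos: [0.3908, -0.2174, 0.2304]
ee_rot: [[0.0, -0.427, 0.904], [0.001, 0.904, 0.427], [-1.0, 0.0, 0.0]]
wrist_force: [-0.2, -0.0, -0.8]
gripper_width: 0.175
```

Request:
move_arm:
  increments: [0,0,0,0,0.01,0.01,0,0,0,0,0,0.03,0.03,0,0,0,0,0,0.057,0.058,0,0,0,0,0,0.086,0.088,0,0,0,0,0,0.115,0.117,0,0,0,0,0,0.144,0.147,0,0,0,0,0,0.173,0.177,0,0,0,0,0,0.202,0.207,0,0,0,0,0,0.231,0.236,0,0,0,0,0,0.26,0.266,0,0,0,0,0,0.288,0.295,0,0,0,0,0,0.305,0.312,0]

```text
time_s: 2.1
tcp_pos: [0.5441, 0.1922, 0.2298]
ee_rot: [[-0.0, -0.427, 0.904], [0.0, 0.904, 0.427], [-1.0, 0.0, -0.0]]
wrist_force: [0.1, -1.8, -0.7]
gripper_width: 0.006
```

Request:
move_arm:
  increments: [0,0,0,0,0.006,0.006,0,0,0,0,0,0.012,0.012,0,0,0,0,0,0.012,0.012,0,0,0,0,0,0.012,0.012,0]

```text
time_s: 2.43
tcp_pos: [0.5486, 0.2039, 0.2303]
ee_rot: [[-0.001, -0.424, 0.905], [-0.001, 0.905, 0.424], [-1.0, -0.0, -0.001]]
wrist_force: [-0.9, 0.1, -0.5]
gripper_width: 0.003
```

Run:
```python
from h import *
s=r.sense();print(s['tcp_pos'],s['gripper_width'],s['time_s'])
w=r.capture('wrist');c=r.calibration('wrist');print(c)
cv2.imwrite('pics/w1.png',w[:,:,::-1])
cv2.imwrite('pics/side1.png',r.capture('side')[:,:,::-1])
q=blob(w,108,125,(280,210),smin=150,rad=400)
if q is not None:
    T=c['tool_from_camera'];d=T[:3,:3]@np.array([(q[0][0]-c['cx'])/c['fx'],(q[0][1]-c['cy'])/c['fy'],1.])
    d=s['ee_rot']@d;o=s['tcp_pos']+s['ee_rot']@T[:3,3];print(q,o+d*(.04-o[2])/d[2])
```

```text
[0.54863269 0.20385148 0.23033212] 0.002769541470322802 2.4333
{'fx': 307.9593586140552, 'fy': 307.9593586140552, 'cx': 281.06556297895156, 'cy': 206.58992390731788, 'tool_from_camera': array([[ 4.55079420e-04, -2.42763157e-01,  9.70085482e-01,
        -1.55976266e-01],
       [ 9.99999180e-01, -1.05036923e-03, -7.31966420e-04,
         1.44442761e-04],
       [ 1.19664242e-03,  9.70085020e-01,  2.42762480e-01,
        -6.58681333e-02],
       [ 0.00000000e+00,  0.00000000e+00,  0.00000000e+00,
         1.00000000e+00]])}
(array([283.28366152, 189.90101118]), array([ 259,  166,   49,   49, 1879], dtype=int32)) [0.54843612 0.20643641 0.04      ]
```

View pics/w1.png

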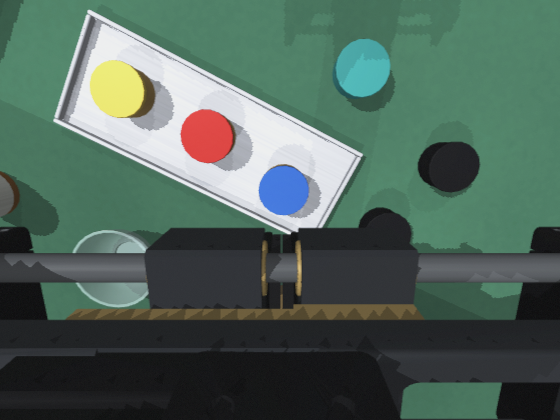

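View pics/side1.png

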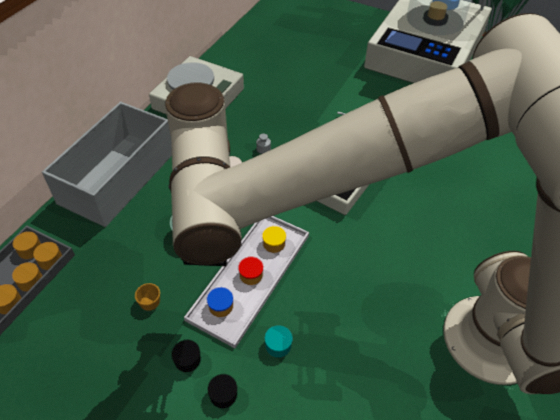

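Wrist view: the blue lid is at (283,190), which gives (0.548,0.206) and agrees with the other two views. The arm is 3 mm off laterally and nothing has been disturbed. Next I descend to about 22 mm tip clearance and hold.

Request:
move_arm:
  increments: [0,0,0,0.008,0.002,0.001,0,0,0,0,0.025,0.003,0.001,0,0,0,0,0.045,0.003,0.001,0,0,0,0,0.065,0.003,0.001,0,0,0,0,0.085,0.003,0.001,0,0,0,0,0.105,0.003,0.001,0,0,0,0,0.122,0.003,0.001,0,0,0,0,0.136,0.003,0.001,0,0,0,0,0.147,0.003,0.001,0,0,0,0,0.154,0.003,0.001,0,0,0,0,0.159,0.003,0.001,0,0,0,0,0.16,0.003,0.001,0]

```text
time_s: 3.53
tcp_pos: [0.5485, 0.2075, 0.0699]
ee_rot: [[-0.001, -0.424, 0.905], [-0.0, 0.905, 0.424], [-1.0, -0.0, -0.001]]
wrist_force: [-0.3, -0.8, 0.1]
gripper_width: 0.003
```

Run:
```python
from h import *
s=r.sense();print(s['tcp_pos'],s['wrist_force'],s['time_s'])
cv2.imwrite('pics/side2.png',r.capture('side')[:,:,::-1])
cv2.imwrite('pics/w2.png',r.capture('wrist')[:,:,::-1])
```

```text
[0.54850186 0.20747099 0.06992375] [-0.26995012 -0.7696786   0.08714657] 3.5333
```

View pics/side2.png

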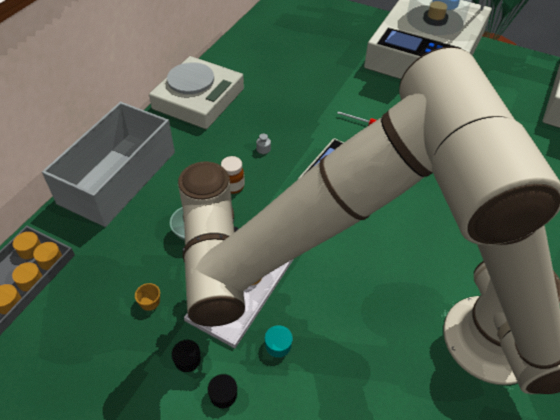

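View pics/w2.png

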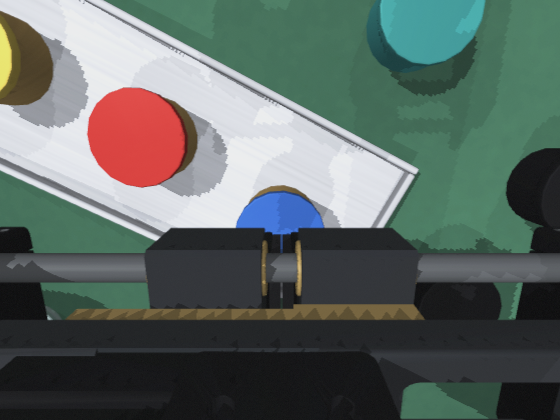

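Request:
move_arm:
  increments: [0,0,0,0,0,0,0,0,0,0,0,0,0,0,0,0,0,0,0,0,0,0,0,0,0,0,0,0,0,0,0,0,0,0,0,0,0,0,0,0,0,0,0,0,0,0,0,0,0,0,0,0,0,0,0,0,0,0,0,0,0,0,0,0,0,0,0,0,0,0,0,0,0,0,0,0,0,0,0,0,0,0,0,0]

```text
time_s: 4.63
tcp_pos: [0.5487, 0.2078, 0.0705]
ee_rot: [[-0.0, -0.425, 0.905], [-0.0, 0.905, 0.425], [-1.0, -0.0, -0.0]]
wrist_force: [-0.0, -0.1, -1.1]
gripper_width: 0.007
```

The wrist view shows the fingers over the blue lid (280,210), centred left to right and not touching. I'll hold for longer, then rise.

Request:
move_arm:
  increments: [0,0,0,0,0,0,0,0,0,0,0,0,0,0,0,0,0,0,0,0,0,0,0,0,0,0,0,0,0,0,0,0,0,0,0,0,0,0,0,0,0,0,0,0,0,0,0,0,0,0,0,0,0,0,0,0,0,0,0,0,0,0,0,0,0,0,0,0,0,0,0,0,0,0,0,0,0,0,0,0,0,0,0,0]

```text
time_s: 5.63
tcp_pos: [0.5487, 0.2078, 0.0705]
ee_rot: [[-0.0, -0.425, 0.905], [-0.0, 0.905, 0.425], [-1.0, 0.0, -0.0]]
wrist_force: [-0.8, -0.1, 0.4]
gripper_width: 0.008
```

Request:
move_arm:
  increments: [0,0,0,0,0,0,0,0,0,0,0,0,0,0,0,0,0,0,0,0,0,0,0,0,0,0,0,0,0,0,0,0,0,0,0,0,0,0,-0.01,0,0,0,0,0,0,-0.03,0,0,0,0,0,0,-0.055,0,0,0,0,0,0,-0.08,0,0,0,0,0,0,-0.1,0,0,0,0,0,0,-0.11,0,0,0,0,0,0,-0.11,0,0,0]

```text
time_s: 6.63
tcp_pos: [0.55, 0.2086, 0.1839]
ee_rot: [[0.005, -0.425, 0.905], [0.003, 0.905, 0.425], [-1.0, 0.001, 0.006]]
wrist_force: [1.2, 0.5, 0.2]
gripper_width: 0.007
```

Request:
move_arm:
  increments: [0,0,0,0,-0.01,-0.008,0,0,0,0,0,-0.03,-0.024,0,0,0,0,0,-0.055,-0.044,0,0,0,0,0,-0.08,-0.064,0,0,0,0,0,-0.105,-0.085,0,0,0,0,0,-0.13,-0.105,0,0,0,0,0,-0.155,-0.125,0,0,0,0,0,-0.18,-0.145,0,0,0,0,0,-0.205,-0.165,0,0,0,0,0,-0.23,-0.185,0,0,0,0,0,-0.25,-0.201,0,0,0,0,0,-0.265,-0.213,0]

```text
time_s: 7.63
tcp_pos: [0.4658, -0.1247, 0.1788]
ee_rot: [[-0.004, -0.423, 0.906], [0.0, 0.906, 0.423], [-1.0, 0.002, -0.004]]
wrist_force: [0.4, -0.2, 0.6]
gripper_width: 0.007
```

Request:
move_arm:
  increments: [0,0,0,0,-0.015,-0.012,0,0,0,0,0,-0.035,-0.028,0,0,0,0,0,-0.055,-0.045,0,0,0,0,0,-0.07,-0.057,0,0,0,0,0,-0.076,-0.062,0,0,0,0,0,-0.076,-0.062,0,0,0,0,0,-0.076,-0.062,0]

```text
time_s: 8.22
tcp_pos: [0.4437, -0.2177, 0.1795]
ee_rot: [[-0.002, -0.424, 0.906], [0.001, 0.906, 0.424], [-1.0, 0.001, -0.002]]
wrist_force: [0.4, -0.0, -0.2]
gripper_width: 0.004
```

Run:
```python
from h import *
s=r.sense();print(s['tcp_pos'],s['gripper_width'],s['time_s'])
w=r.capture('wrist');c=r.calibration('wrist')
cv2.imwrite('pics/w3.png',w[:,:,::-1])
h=cv2.cvtColor(w,cv2.COLOR_RGB2HSV);m=cv2.inRange(h,(45,60,40),(85,255,255))
n,l,st,ce=cv2.connectedComponentsWithStats(m)
T=c['tool_from_camera'];R=s['ee_rot'];o=s['tcp_pos']+R@T[:3,3]
for i in range(1,n):
    if 100<st[i,4]<8000:
        d=R@T[:3,:3]@np.array([(ce[i][0]-c['cx'])/c['fx'],(ce[i][1]-c['cy'])/c['fy'],1.]);print(ce[i],st[i],o+d*(.072-o[2])/d[2])
```

```text
[ 0.44370609 -0.21768874  0.17953839] 0.0035868970696465324 8.2167
[277.28720627 205.70496084] [262 190  31  32 766] [ 0.44425026 -0.22099154  0.072     ]
[ 91.84524944 296.53701938] [  40  282  111   38 3147] [ 0.59937561 -0.34341295  0.072     ]
[492.64263323 294.66206897] [ 441  282   82   38 1595] [0.43680106 0.00105962 0.072     ]
[429.55453952 406.74003919] [ 400  385   84   34 1531] [0.57429861 0.01579508 0.072     ]
```

View pics/w3.png

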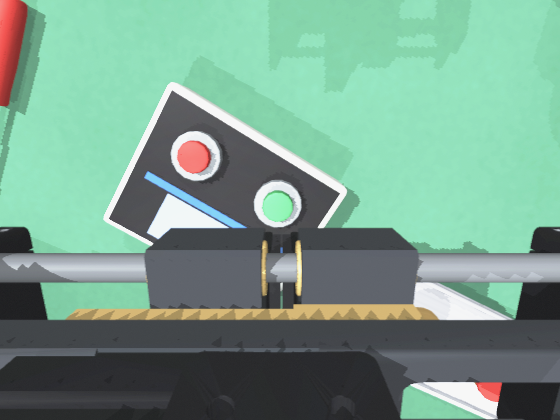

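The wrist view shows the green key at (277,206), giving about (0.4445,-0.219), and the red key well aside at (194,157). I'll descend in stages, watching the force.

Request:
move_arm:
  increments: [0,0,0,0.008,-0.001,0,0,0,0,0,0.022,-0.001,0,0,0,0,0,0.038,-0.001,0,0,0,0,0,0.054,-0.001,0,0,0,0,0,0.068,-0.001,0,0,0,0,0,0.08,-0.001,0,0,0,0,0,0.088,-0.001,0,0,0,0,0,0.092,-0.001,0,0,0,0,0,0.092,-0.001,0,0,0,0,0,0.092,-0.001,0,0]

```text
time_s: 9.1
tcp_pos: [0.4454, -0.2184, 0.0887]
ee_rot: [[0.0, -0.426, 0.905], [-0.0, 0.905, 0.426], [-1.0, -0.0, 0.0]]
wrist_force: [1.2, 0.3, 0.7]
gripper_width: 0.011
```

Request:
move_arm:
  increments: [0,0,0,0.003,0,0,0,0,0,0,0.006,0,0,0,0,0,0,0.008,0,0,0,0,0,0,0.01,0,0,0,0,0,0,0.011,0,0,0,0,0,0,0.011,0,0,0]

```text
time_s: 9.6
tcp_pos: [0.4452, -0.2186, 0.0777]
ee_rot: [[0.0, -0.425, 0.905], [-0.0, 0.905, 0.425], [-1.0, -0.0, 0.0]]
wrist_force: [-0.5, 1.1, 2.7]
gripper_width: 0.004
```

Request:
move_arm:
  increments: [0,0,0,0.001,0,0,0,0,0,0,0.002,0,0,0,0,0,0,0.003,0,0,0,0,0,0,0.0035,0,0,0,0,0,0,0.0035,0,0,0,0,0,0,0.0035,0,0,0]

```text
time_s: 10.1
tcp_pos: [0.4452, -0.2186, 0.0744]
ee_rot: [[0.0, -0.425, 0.905], [-0.0, 0.905, 0.425], [-1.0, -0.0, 0.0]]
wrist_force: [-1.3, 1.7, 5.2]
gripper_width: 0.008
```

Request:
move_arm:
  increments: [0,0,0,0.001,0,0,0,0,0,0,0.001,0,0,0,0,0,0,0.001,0,0,0]

```text
time_s: 10.35
tcp_pos: [0.4452, -0.2186, 0.0743]
ee_rot: [[0.0, -0.425, 0.905], [-0.0, 0.905, 0.425], [-1.0, -0.001, 0.0]]
wrist_force: [-3.4, 2.6, 11.9]
gripper_width: 0.006
```

The key is at its stop: z no longer moves and the force has jumped to 12 N. I'll retreat now.

Request:
move_arm:
  increments: [0,0,0,-0.003,0,0,0,0,0,0,-0.008,0,0,0,0,0,0,-0.016,0,0,0,0,0,0,-0.03,0,0,0,0,0,0,-0.05,0,0,0,0,0,0,-0.075,0,0,0,0,0,0,-0.1,0,0,0,0,0,0,-0.12,0,0,0,0,0,0,-0.13,0,0,0,0,0,0,-0.13,0,0,0,0,0,0,-0.13,0,0,0]

```text
time_s: 11.27
tcp_pos: [0.4446, -0.2184, 0.2025]
ee_rot: [[-0.0, -0.424, 0.905], [0.001, 0.905, 0.424], [-1.0, 0.001, -0.0]]
wrist_force: [-0.1, -1.0, -0.4]
gripper_width: 0.005
```

Run:
```python
from h import *
s=r.sense();print(s['tcp_pos'],s['wrist_force'],s['time_s'])
w=r.capture('wrist');cv2.imwrite('pics/w4.png',w[:,:,::-1])
im=r.capture('side');cv2.imwrite('pics/side4.png',im[:,:,::-1])
a=cv2.imread('pics/side0.png')[:,:,::-1].copy()
for k,h0,h1,c in(('blue',108,125,(220,299)),('red',0,5,(250,267)),('yel',22,33,(274,236))):
    print(k,[ (q:=blob(i,h0,h1,c,smin=150,rad=12)) and q[0].round(1) for i in(a,im)])
```

```text
[ 0.4446167  -0.21839047  0.20249975] [-0.08586928 -0.99233712 -0.35225294] 11.2667
blue [array([219.6, 299. ]), array([219.6, 299. ])]
red [array([250.4, 267.5]), array([250.5, 267.4])]
yel [array([273.8, 236.1]), array([273.9, 236.1])]
```

View pics/side4.png

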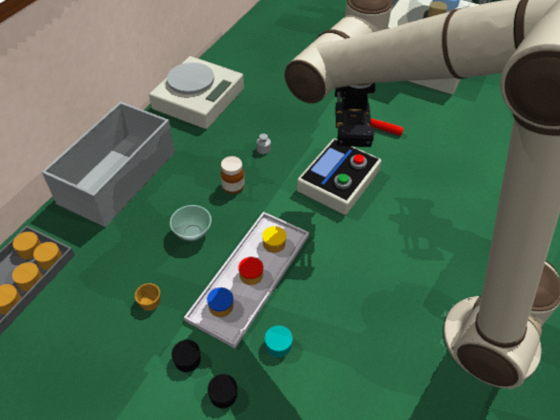

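View pics/w4.png

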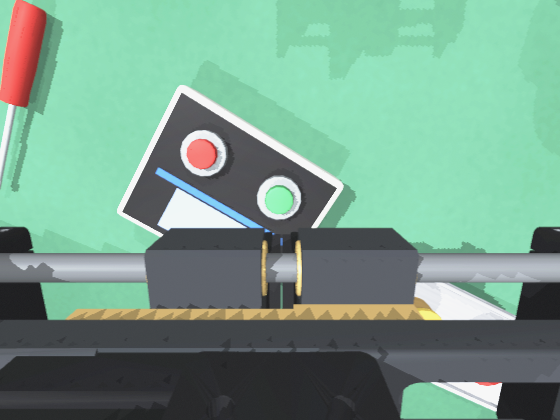

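The side view shows the tins unmoved, both keys up at (343,180) and (359,159), and the gripper clear above the console. I'm handing in.

```bash
python3 -c "
from station import r
print(r.finish_job())"
```

```text
the job is handed in; nothing more can be done
None
```

I did both steps and handed the job in at about 11.4 s on the robot's clock. The hand-in reports no verdict, so what follows rests on my own checks.

- **Pointing:** I held the closed fingertips about 22 mm above the middle of the blue lid for roughly 2.5 s. The hold point was within about 2 mm of the lid centre measured in the top, side and wrist views. The force readings stayed at noise level, about 1 N.
- **Pressing:** I pressed the green key until it stopped. By fingertip height it went down about 5.7 mm, and the force then jumped from 5 N to 12 N. I then rose to about 12 cm above the key.
- **Last checks:** The lids of all three tins were within 0.1 pixel of where they started in the side view. Both keys looked up, the bystander objects looked unmoved by eye, and the wrist force was back to noise.
- **Disagreements:** The camera views differed by up to 5 mm on the green key and about 2 mm on the blue lid, well inside the tolerances. No check failed.

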